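# Click the caddy stand's press stud shut with its pliers

### The job

On the low bamboo caddy stand with the folded-back lid, a pair of upright pliers straddles an open press stud. Squeeze those two handles fully together so that the stud clicks home and hold them shut for a moment, then let go so the handles spring open again. Leave the spare pliers on the plain bamboo block and the black bowl as they are.

Things in the scene. Friction and masses are not known exactly. Their poses are not given: they have to be found in the camera images.
- pliers_grip (a point): Midway between the two upright black handles to squeeze, 185 mm up, over the middle of the fixed bamboo caddy stand (deck 120 x 120 mm, 50 mm high, lid folded back on its +x side). z up; handles spread and close along y. Each handle: 9 mm thick (y), 16 wide (x), reaching 30 mm below and above this point. Over their outsides here: 54 mm open, 28 mm with the stud home, 25 mm at the stop.
- pliers (a joint): Angle of each arm of those steel pliers, rad: 0 = open, grows as squeezed; stud home at about 0.16, stop at 0.18. Nose down; pivot 80 mm below pliers_grip, along its x axis, in a steel bracket on the stand. The arms move together, mirror-wise; about 4 N on each handle shuts them, click included, and a spring opens them when let go.
- stud (a joint): The press stud between those jaws: two small bamboo tongues with brass studs, 40 mm below the pivot. Travel in m: 0 = open, 0.0055 = clicked home. The closing jaw pushes it; past half way it snaps home by itself, and it stays home when the pliers open.
- spare (a joint): Angle of the arms of the spare pliers (rad, 0 = open, 0.18 = shut): the same pliers but with nothing between the jaws, 20 mm lower, on a plain bamboo block 80 x 70 x 30 mm without a lid, some 0.3 to 0.5 m left or right of the stand. To be left open.
- bowl: Black iron-glaze tea bowl, 116 mm across, 70 mm high, standing loose on the counter between the two pliers and nearer the robot. Origin: centre of its underside. To be left where it is.
There are look-alikes about, which are no part of the job. Leave any blue or red look-alike of the part that bears spare alone. Of the things shaped like the part that bears pliers_grip, the wooden one is meant.

How it is judged (in metres and radians):
On the way:
1. the right pliers are squeezed shut and the stud has clicked home (value of joint pliers above 0.135 rad and value of joint stud above 0.0045 m), for 0.2 s.
At the end, for the whole second after the job is handed in: the press stud is clicked home (at least 4.5 of its 5.5 mm), its pliers have been let go and sprung open (under 0.04 rad), the spare pliers are open and the bowl stands within 30 mm of where it was (value of joint stud above 0.0045 m and value of joint each of pliers, spare below 0.04 rad and distance of bowl from where it was at the start of the episode below 0.03 m); the robot touches nothing.
It fails at once if the spare pliers are squeezed (value of joint spare above 0.06 rad).
It fails at once if the bowl is pushed away or tipped (distance of bowl from where it was at the start of the episode above 0.03 m or angle between bowl's own z axis and vertical above 0.35 rad).
It also fails if it takes over 29 s, if anything falls off the work surface, if the arm or the gripper's body presses on something with over 40 N, if the wrist force passes 120 N, or if a joint passes its speed limit or range.

### The arm

A 6-joint arm with a two-finger parallel gripper is mounted at the origin on the work surface. World frame = base frame: x ahead of the robot, y to its left, z up, the work surface at z = 0. Lengths are in m, angles in degrees, forces in N, time in s.
With the tool pointing down it reaches from about 0.35 to 0.725 m from the base axis. Payload 4.3 kg.
Tool frame: the origin (TCP) lies at the centre of the arm's flange, where the gripper is bolted on; the fingertips stand 173 mm ahead of it and the grasp point (between the pads) lies 155 mm ahead of it; z points along the fingers, y is the line along which they close (so a half turn about z gives the same grasp; the last joint's range is limited). The gripper opens to 85 mm and grips with 20 to 120 N. Pads are 22 mm wide; open, the fingers measure 114 mm over their backs; the gripper's body (76 mm by 85 mm) begins 54 mm behind the grasp point. The pads swing forward as they close: fully open they stand 13 mm farther back than shut.
Start: joints at [-73.069, 21.618, 4.641, 73.018, 0, 83.68], TCP at [0.227, -0.528, 0.405] pointing down, gripper open.
Joint ranges: [-156.06, 156.06], [-48.1, 94.91], [-58.44, 69.94], [-101.28, 121.22], [-78.64, 73.56], [-180, 180]. Speed limits (degrees/s): [147.25, 147.25, 180, 180, 180, 180].

### API

Orientations are given as a 3x3 rotation matrix whose columns are the frame's x, y, z axes.
In Python, from plant import arm gives the robot as it stands.
- The arm moves only by the tool servo_tool, never from a script. Its argument "plan" is a list of rows, each a list of 3 entries, a list of its own where there are three numbers: the shift along the tool's x, y, z in mm, then the turn, a rotation vector about the tool's x, y, z in rad, then the opening, from -1 (shut) to 1 (fully open), so that 0 is half open. A call has 1 to 20 rows; each row is the pose to reach, as a shift and turn from the pose commanded when the call began, along the tool's axes at that moment; what a row does not reach only later rows make up. A row lasts 1/8 s, in which the tool goes at most 62.5 mm and 10.7 degrees, less where a joint would pass 70% of its speed; a pose out of reach is approached as far as the arm can. A call with a gripper value outside its range is refused whole. The fingers move at their own pace and stop on an object; the grip force is fixed at half the most. Time passes only in rows, so rows that repeat a pose let the fingers close. It gives the time, the measured TCP pose, the force, the opening and the grip force at its end, in the units of the state.
- arm.observe(): the state, without advancing time (a new reading comes with each control period).
- arm.snapshot(name): name is "scene" or "side" or "wrist"; returns (picture, depth): 480x640x3 uint8, red, green, blue; 480x640 float32, m along the optical axis (not along the pixel's ray), 0 where there is no reading.
- arm.camera_model(name): a dict with "camera_matrix" (3x3 intrinsics, pixels), "k1" (the pictures are not rectified: a ray, as slopes to the right and down, at radius r is drawn at 1 + k1 r^2 times it, then the intrinsics apply), "R" (3x3) and "t" (3): a world point X has camera coordinates R X + t. Camera axes: x right, y down, z forward; pixel columns grow to the right and rows downward; lengths in m; the calibration is good to about 2 mm. A picture is of the moment at which its call begins: read the wrist's pose just before it. camera_model takes no time and is no camera call; for the wrist camera it gives the pose at the moment of the call.
- arm.close_job(): hands the job in; it is judged then, once.
The state is a dict: "time": time; "q": joint angles; "qd": joint speeds; "joint_torque": joint torques, N m; "tool_pos": TCP position; "eef_rot": TCP orientation; "contact_force": force on the tool from outside, world axes, zero at the start; "torque": the same for the moment, N m; "opening": finger opening in m; "gripper_force": force on a finger pad.
Only numpy, scipy, OpenCV 4.12 (cv2) and the standard library are available. Lean on these libraries where they do the work, as an engineer would, in place of code of your own. Each camera call takes 0.05 s, during which the arm holds its last target. There are 200 camera calls.

## Working session

There is one attempt and no reset: what is moved stays moved. The work goes in short steps, Python scripts to look and compute and a tool call to move; the robot and the scene stay as the last step left them, time stands still between calls to the robot, and variables do not carry over. Pictures are saved under pics/ and viewed, at most 10 in all, crops included, and the job is handed in when it is done.

Besides the shell and the picture viewer there is one more tool, called by a JSON object that holds its "api" and its "payload", one argument or row to a line. servo_tool: Moves the arm, as the interface text tells. Its arguments: {"type":"object","properties":{"plan":{"type":"array","items":{"type":"array"}}},"required":["plan"]}

```bash
mkdir -p pics
cat > h.py <<'E'
import numpy as np, cv2
from plant import arm
def snap(name,f):
    m=arm.camera_model(name); p,d=arm.snapshot(name)
    cv2.imwrite(f'pics/{f}.png',p[:,:,::-1]); np.savez(f'{f}.npz',d=d,K=m['camera_matrix'],k=m['k1'],R=m['R'],t=m['t'],p=p)
def cloud(f):
    z=np.load(f'{f}.npz'); d=z['d'];K=np.array(z['K'],float);k=float(z['k'])
    v,u=np.mgrid[:480,:640]
    # fisheye-free single radial term
    a=cv2.undistortPoints(np.stack([u,v],-1).reshape(-1,1,2).astype(np.float64),K,np.array([k,0,0,0.])).reshape(480,640,2)
    c=np.dstack([a[...,0]*d,a[...,1]*d,d]); w=(c-z['t'])@z['R']
    w[d==0]=np.nan
    return w,z['p']
E
python3 - <<'E'
from h import *
snap('scene','s1'); snap('side','d1')
print(arm.observe()['tool_pos'])
a=cv2.imread('pics/s1.png')
E
```

```text
[ 0.22692447 -0.52802939  0.40383389]
```

View pics/s1.png

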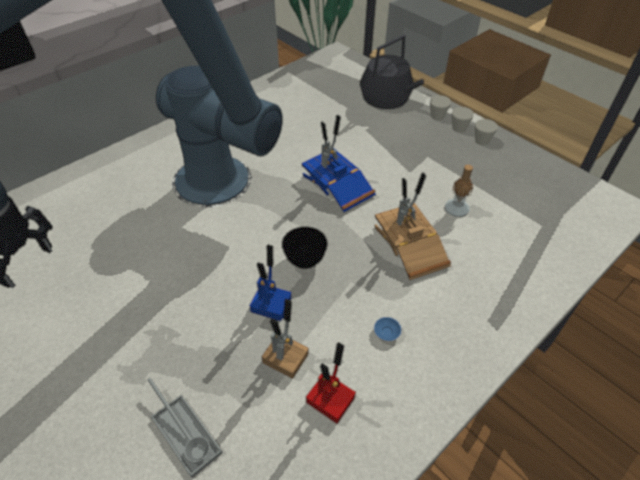

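View pics/d1.png

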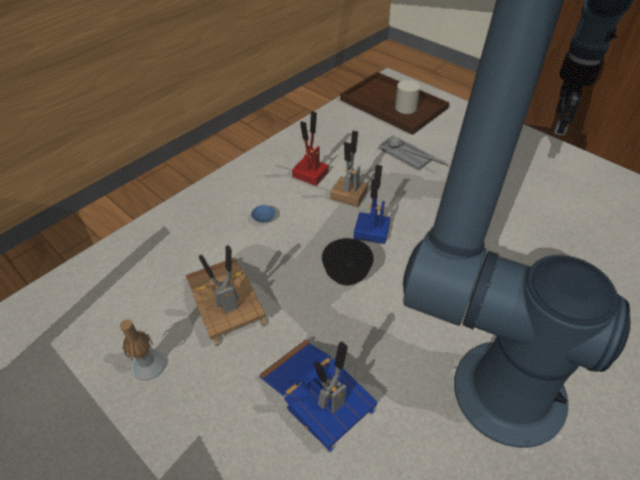

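Candidates in the scene picture are the wooden lidded caddy (408,215), the blue lidded caddy (335,175), and the small blocks: blue (270,290), wood (285,345) and red (330,390). The wooden caddy with the lid is the target, which is also at (225,295) in the side picture. The wooden block is the spare, and the bowl is at (304,247).

Run:
```python
from h import *
for f,(u0,u1,v0,v1) in dict(s1=(370,460,165,285),d1=(180,275,235,350)).items():
    w,p=cloud(f); W=w[v0:v1,u0:u1].reshape(-1,3); P=p[v0:v1,u0:u1].reshape(-1,3).astype(int)
    m=(W[:,2]>.150)&(P.max(1)<70)&(W[:,2]<.23); H=W[m]; print(f,'handle',len(H),H.min(0),H.max(0))
    c=cv2.kmeans(H[:,:2].astype(np.float32),2,None,(3,50,1e-4),5,cv2.KMEANS_PP_CENTERS)
    for i in (0,1):
        h=H[c[1].ravel()==i]; print(len(h),np.median(h,0).round(4),h.min(0).round(3),h.max(0).round(3))
    m=(W[:,2]>.043)&(W[:,2]<.056)&(P[:,0]-P[:,2]>25); D=W[m]
    r=cv2.minAreaRect((D[:,:2]*1000).astype(np.float32)); print('deck',len(D),r, np.percentile(D[:,2],[5,50,95]))
a=cv2.imread('pics/s1.png')[160:290,360:470]; b=cv2.imread('pics/d1.png')[225:355,170:280]
cv2.imwrite('pics/c1.png',cv2.resize(np.hstack([a,b]),None,fx=3.6,fy=3.6,interpolation=cv2.INTER_CUBIC))
```

```text
s1 handle 132 [0.51966656 0.21330288 0.1513087 ] [0.54740073 0.26736275 0.21177692]
54 [0.5274 0.2193 0.1874] [0.52  0.213 0.151] [0.532 0.226 0.21 ]
78 [0.5414 0.2608 0.1847] [0.535 0.254 0.155] [0.547 0.267 0.212]
deck 1428 ((544.1448974609375, 237.7861785888672), (123.78998565673828, 153.8510284423828), 70.45629119873047) [0.04448858 0.04943387 0.05337249]
d1 handle 221 [0.51253592 0.21959619 0.15094312] [0.54275169 0.27588967 0.21119414]
97 [0.5321 0.2707 0.1821] [0.529 0.262 0.151] [0.543 0.276 0.211]
124 [0.5172 0.2305 0.1856] [0.513 0.22  0.154] [0.53  0.238 0.21 ]
deck 2402 ((543.820068359375, 243.24270629882812), (120.6889877319336, 150.87474060058594), 69.52510833740234) [0.04600423 0.04957744 0.05236593]
```

View pics/c1.png

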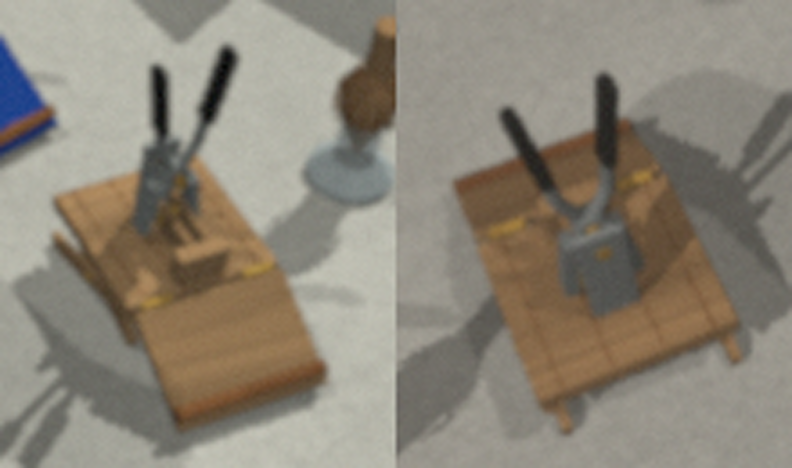

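The crop confirms the choice: a wooden deck with the lid folded back on the far side, upright black handles and the stud between the jaws. Next I'll work out the move to a point above it.

```bash
cat >> h.py <<'E'
from scipy.spatial.transform import Rotation as Ro
def goto(xyz,yaw):
    s=arm.observe(); R=np.array(s['eef_rot']); p=np.array(s['tool_pos'])
    print('shift mm',(R.T@(np.array(xyz)-p)*1000).round(1))
    y=np.radians(yaw)
    for sg in (1,-1):
        Y=sg*np.array([-np.sin(y),np.cos(y),0]); Z=np.array([0,0,-1.]); T=np.c_[np.cross(Y,Z),Y,Z]
        print('turn',Ro.from_matrix(R.T@T).as_rotvec().round(4))
E
python3 - <<'E'
from h import *
s=arm.observe(); print(s['time'],np.round(s['eef_rot'],3),s['opening'])
goto([.5295,.245,.47],-20)
for f in('s1','d1'):
    w,p=cloud(f); b=(w[...,2]>.1)&(w[...,2]<.4)&(p.max(2)<70)
    n,l,st,c=cv2.connectedComponentsWithStats(b.astype(np.uint8))
    for i in range(1,n):
        if st[i,4]>25: print(f,c[i].round(),np.nanmedian(w[l==i],0).round(3))
E
```

```text
0.1 [[ 0.919  0.395 -0.001]
 [ 0.395 -0.919  0.002]
 [ 0.    -0.002 -1.   ]] 0.08520176055394366
shift mm [ 583.2 -590.9  -64.9]
turn [-6.0000e-04 -2.3000e-03 -2.3867e+00]
turn [-1.900e-03  5.000e-04  7.549e-01]
s1 [544.  10.] [0.31  1.21  0.211]
s1 [618.  23.] [0.527 1.209 0.264]
s1 [15. 47.] [-0.625 -0.223  0.239]
s1 [631.  72.] [0.648 1.136 0.17 ]
s1 [390.  65.] [0.066 0.676 0.126]
s1 [219. 125.] [ 0.093 -0.021  0.271]
s1 [418.  83.] [0.185 0.692 0.114]
s1 [337. 125.] [0.238 0.275 0.183]
s1 [324. 131.] [0.235 0.232 0.186]
s1 [420. 183.] [0.541 0.261 0.185]
s1 [404. 188.] [0.527 0.219 0.187]
s1 [ 20. 237.] [ 0.243 -0.512  0.33 ]
s1 [269. 256.] [ 0.458 -0.137  0.164]
s1 [262. 272.] [ 0.481 -0.176  0.166]
s1 [287. 310.] [ 0.592 -0.2    0.166]
s1 [275. 327.] [ 0.606 -0.242  0.171]
s1 [338. 354.] [ 0.73  -0.193  0.168]
s1 [325. 372.] [ 0.741 -0.236  0.17 ]
d1 [561.  17.] [ 0.5   -1.174  0.227]
d1 [570.  26.] [ 0.463 -1.174  0.196]
d1 [591.  70.] [ 0.237 -0.505  0.311]
d1 [635.  38.] [ 0.257 -1.174  0.218]
d1 [313. 122.] [ 0.733 -0.228  0.163]
d1 [304. 131.] [ 0.723 -0.184  0.163]
d1 [350. 147.] [ 0.594 -0.227  0.16 ]
d1 [376. 182.] [ 0.458 -0.134  0.169]
d1 [543. 319.] [0.002 0.045 0.309]
d1 [410. 265.] [0.213 0.096 0.292]
d1 [228. 259.] [0.517 0.231 0.184]
d1 [207. 267.] [0.532 0.271 0.182]
d1 [433. 313.] [0.148 0.111 0.244]
d1 [340. 355.] [0.226 0.241 0.186]
d1 [321. 373.] [0.228 0.285 0.189]
```

{"api": "servo_tool", "payload": {
  "plan": [
    [[0,0,-65],[0,0,0],1],
    [[60,-60,-65],[0,0,-0.18],1],
    [[100,-100,-65],[0,0,-0.36],1],
    [[140,-140,-65],[0,0,-0.54],1],
    [[180,-180,-65],[0,0,-0.72],1],
    [[220,-220,-65],[0,0,-0.9],1],
    [[260,-260,-65],[0,0,-1.08],1],
    [[300,-300,-65],[0,0,-1.26],1],
    [[340,-340,-65],[0,0,-1.44],1],
    [[380,-380,-65],[0,0,-1.62],1],
    [[420,-420,-65],[0,0,-1.8],1],
    [[460,-460,-65],[0,0,-1.98],1],
    [[500,-500,-65],[0,0,-2.16],1],
    [[540,-540,-65],[0,0,-2.34],1],
    [[570,-580,-65],[0,0,-2.387],1],
    [[583,-591,-65],[0,0,-2.387],1],
    [[583,-591,-65],[0,0,-2.387],1],
    [[583,-591,-65],[0,0,-2.387],1],
    [[583,-591,-65],[0,0,-2.387],1]
  ]
}}

```text
time: 2.48
tool_pos: [0.5291, 0.2438, 0.4699]
eef_rot: [[-0.939, 0.343, -0.0], [0.343, 0.939, -0.0], [0.0, -0.0, -1.0]]
contact_force: [-0.6, -0.2, 0.5]
opening: 0.0853
gripper_force: 0.0
```

Run:
```python
from h import *
s=arm.observe(); print(s['time'],s['tool_pos'],np.round(s['eef_rot'],3),s['q'])
snap('wrist','w1')
```

```text
2.475 [0.52912573 0.2437797  0.46987107] [[-0.939  0.343 -0.   ]
 [ 0.343  0.939 -0.   ]
 [ 0.    -0.    -1.   ]] [ 1.85018809e+01  2.23922691e+01  1.53610109e+01  8.29790699e+01
 -1.29409442e-02  3.85665299e+01]
```

View pics/w1.png

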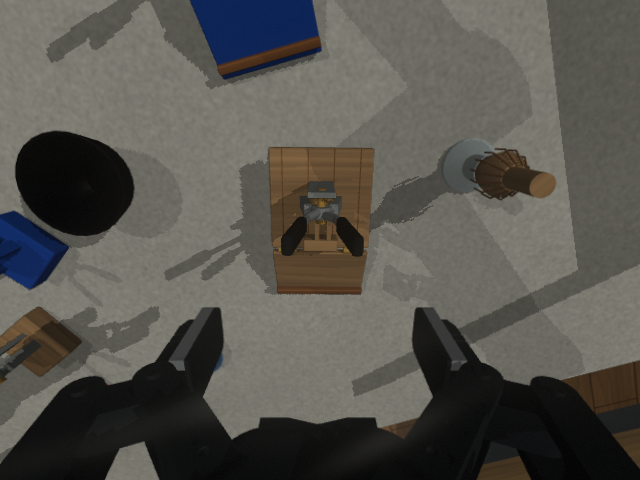

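The wrist view shows the stand at (320,220), with the handles at (293,237) and (350,237), roughly centred between the fingers. The bowl is at (75,182), clear of the hand.

Run:
```python
from h import *
w,p=cloud('w1'); s=arm.observe(); R=np.array(s['eef_rot']);t=np.array(s['tool_pos'])
b=(w[...,2]>.15)&(w[...,2]<.225)&(p.max(2)<75); b[:200]=0;b[265:]=0;b[:,:270]=0;b[:,375:]=0
T=(w-t)@R*1000; u=np.arange(640)
for m in (b&(u<320),b&(u>=320)):
    for zl,zh in((.155,.18),(.18,.2),(.2,.225)):
        q=m&(w[...,2]>zl)&(w[...,2]<zh); print(q.sum(), T[q].min(0).round(1),np.median(T[q],0).round(1),T[q].max(0).round(1))
r=p.astype(int); D=(abs(w[...,2]-.05)<.004)&(r[...,0]-r[...,2]>20); D[:,:250]=0;D[:,390:]=0;D[:140]=0;D[300:]=0
print(cv2.minAreaRect(T[D][:,:2].astype(np.float32)), s['time'])
```

```text
164 [ -5.7 -21.6 290. ] [  7.1 -13.1 301.4] [  9.4 -10.2 314.4]
162 [ -6.1 -24.8 270. ] [  7.2 -16.6 279.4] [  9.5 -14.2 289.9]
302 [ -6.8 -27.3 257.6] [  2.7 -21.8 260.4] [  9.4 -17.1 269.7]
175 [ -6.4  16.2 290.1] [  6.   19.4 302. ] [  8.9  27.9 314.8]
179 [ -6.6  20.4 270.1] [  6.   22.9 279.5] [  8.6  31.2 289.9]
310 [ -7.2  23.6 258.1] [  2.3  27.9 260.5] [  8.7  33.6 270. ]
((-9.695846557617188, 3.1150779724121094), (140.8544464111328, 120.12877655029297), 0.7150079607963562) 2.525
```

{"api": "servo_tool", "payload": {
  "plan": [
    [[1,3,0],[0,0,0],1],
    [[1,3,20],[0,0,0],1],
    [[1,3,45],[0,0,0],1],
    [[1,3,70],[0,0,0],1],
    [[1,3,95],[0,0,0],1],
    [[1,3,115],[0,0,0],1],
    [[1,3,130],[0,0,0],1],
    [[1,3,130],[0,0,0],1],
    [[1,3,130],[0,0,0],1]
  ]
}}

```text
time: 3.65
tool_pos: [0.5297, 0.2481, 0.3406]
eef_rot: [[-0.94, 0.342, 0.001], [0.342, 0.94, 0.0], [-0.001, 0.001, -1.0]]
contact_force: [-0.1, 0.0, -0.1]
opening: 0.0852
gripper_force: 0.0
```

{"api": "servo_tool", "payload": {
  "plan": [
    [[0,0,0],[0,0,0],0.3],
    [[0,0,0],[0,0,0],0],
    [[0,0,0],[0,0,0],-0.15],
    [[0,0,0],[0,0,0],-0.3],
    [[0,0,0],[0,0,0],-0.4],
    [[0,0,0],[0,0,0],-0.4],
    [[0,0,0],[0,0,0],-0.4],
    [[0,0,0],[0,0,0],-0.4],
    [[0,0,0],[0,0,0],-0.4],
    [[0,0,0],[0,0,0],-0.4]
  ]
}}

```text
time: 4.9
tool_pos: [0.5294, 0.2475, 0.34]
eef_rot: [[-0.94, 0.342, 0.0], [0.342, 0.94, -0.001], [-0.001, -0.001, -1.0]]
contact_force: [-2.1, -4.9, 4.8]
opening: 0.0262
gripper_force: 5.9
```

Run:
```python
from h import *
snap('side','d2'); snap('wrist','w2')
a=cv2.imread('pics/d2.png')[195:345,150:310]; b=cv2.imread('pics/w2.png')
cv2.imwrite('pics/c2.png',np.hstack([cv2.resize(a,(400,375)),cv2.resize(b,(400,375))]))
s=arm.observe();print(s['opening'],s['gripper_force'],s['contact_force'])
```

```text
0.02542586607744447 5.906343720853329 [-0.85717189 -4.93350584  4.66417014]
```

View pics/c2.png

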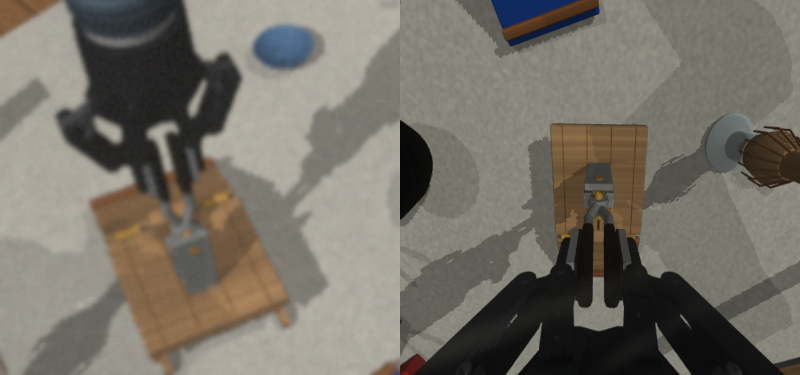

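The crop shows both handles held between the pads, nearly closed, with an opening of about 26 mm and 6 N on the pads. I'll squeeze on to the stop to be sure, and hold.

{"api": "servo_tool", "payload": {
  "plan": [
    [[0,0,0],[0,0,0],-0.45],
    [[0,0,0],[0,0,0],-0.5],
    [[0,0,0],[0,0,0],-0.55],
    [[0,0,0],[0,0,0],-0.55],
    [[0,0,0],[0,0,0],-0.55],
    [[0,0,0],[0,0,0],-0.55],
    [[0,0,0],[0,0,0],-0.55],
    [[0,0,0],[0,0,0],-0.55]
  ]
}}

```text
time: 6.0
tool_pos: [0.5294, 0.2476, 0.3405]
eef_rot: [[-0.94, 0.342, 0.001], [0.342, 0.94, -0.001], [-0.001, -0.001, -1.0]]
contact_force: [-2.5, -4.7, 7.3]
opening: 0.0229
gripper_force: 58.7
```

The handles are firmly at the stop (59 N). Now I'll release and retreat upward.

{"api": "servo_tool", "payload": {
  "plan": [
    [[0,0,0],[0,0,0],-0.3],
    [[0,0,0],[0,0,0],0],
    [[0,0,0],[0,0,0],0.4],
    [[0,0,0],[0,0,0],1],
    [[0,0,0],[0,0,0],1],
    [[0,0,0],[0,0,0],1],
    [[0,0,0],[0,0,0],1],
    [[0,0,0],[0,0,0],1],
    [[0,0,-20],[0,0,0],1],
    [[0,0,-50],[0,0,0],1],
    [[0,0,-90],[0,0,0],1],
    [[0,0,-130],[0,0,0],1],
    [[0,0,-130],[0,0,0],1],
    [[0,0,-130],[0,0,0],1]
  ]
}}

```text
time: 7.75
tool_pos: [0.5294, 0.248, 0.469]
eef_rot: [[-0.94, 0.342, -0.0], [0.342, 0.94, -0.0], [0.0, -0.0, -1.0]]
contact_force: [-1.1, 0.3, 0.2]
opening: 0.0851
gripper_force: 0.0
```

Run:
```python
from h import *
snap('wrist','w3')
a=cv2.imread('pics/w1.png')[130:310,240:400]; b=cv2.imread('pics/w3.png')[130:310,240:400]
cv2.imwrite('pics/c3.png',cv2.resize(np.hstack([a,b]),None,fx=2.5,fy=2.5,interpolation=cv2.INTER_CUBIC))
w,p=cloud('w3'); s=arm.observe(); R=np.array(s['eef_rot']);t=np.array(s['tool_pos'])
T=(w-t)@R*1000; b=(w[...,2]>.2)&(w[...,2]<.225)&(p.max(2)<75); b[:200]=0;b[265:]=0;b[:,:270]=0;b[:,375:]=0
print(T[b][:,1].min(),T[b][:,1].max(),s['contact_force'],s['time'])
```

```text
-30.351477239961742 30.26150508983053 [ 0.0320221   0.15425098 -0.70263376] 7.8
```

View pics/c3.png

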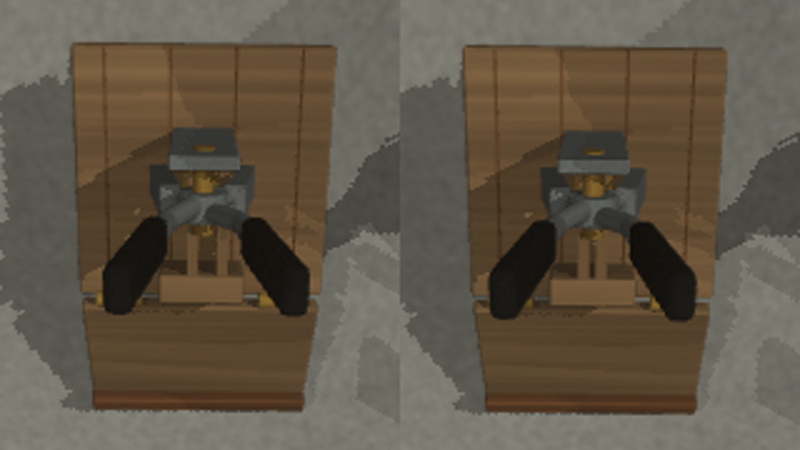

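In the right-hand (after) crop, the handles are fully open again, 60.6 mm over the tops against 60.9 mm before. The tongues sit closer together at (590,255) than at (205,255) before, so the stud is home.

```bash
python3 -c "
from plant import arm
print(arm.close_job())"
```

```text
the job is handed in; nothing more can be done
None
```

I squeezed the wooden caddy's pliers to their stop and let them spring open; before-and-after pictures show the stud's tongues closed, the spare pliers and bowl weren't touched, and I handed the job in at about 8 s (no verdict was returned).

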